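# Complete the pinwheel carton layer on the pallet slab

## Robot

A 6-joint arm with a two-finger parallel gripper is mounted at the origin on the work surface. World frame = base frame: x ahead of the robot, y to its left, z up, the work surface at z = 0. Lengths are in m, angles in rad, forces in N, time in s.
With the tool pointing down it reaches from about 0.35 to 0.775 m from the base axis. Payload 5.5 kg.
Tool frame: the origin (TCP) lies midway between the tips of the shut fingers; the grasp point (between the pads) lies 19 mm behind it; z points along the fingers, y is the line along which they close (so a half turn about z gives the same grasp; the last joint's range is limited). The gripper opens to 85 mm and grips with 20 to 120 N. Pads are 22 mm wide; open, the fingers measure 114 mm over their backs; the gripper's body (76 mm by 85 mm) begins 54 mm behind the grasp point. The pads swing forward as they close: fully open they stand 13 mm farther back than shut.
Start: joints at [1.089, 0.313, 0.046, 1.304, 0, 1.431], TCP at [0.193, 0.542, 0.231] pointing down, gripper open.
Joint ranges: [-2.76, 2.76], [-0.86, 1.69], [-1.03, 1.26], [-2.2, 2.34], [-1.47, 1.5], [-3.14, 3.14]. Speed limits (rad/s): [2.57, 2.57, 3.14, 3.14, 3.14, 3.14].

## Interface

Orientations are given as a unit quaternion [w, x, y, z].
In Python, from workcell import get_state, read_camera, camera_info, hand_in, recognise gives the robot as it stands.
- The arm moves only by the tool arm_command, never from a script. Its argument "moves" is one flat list of numbers, 7 for each row, row after row: the opening, from -1 (shut) to 1 (fully open), then the shift along the tool's x, y, z in mm, then the turn, a rotation vector about the tool's x, y, z in rad. A call has 1 to 8 rows; each row shifts and turns the commanded pose from where the row before left it, along the tool's axes as they then stand; what a row does not reach is not made up. A row lasts 1/8 s, in which the tool goes at most 62.5 mm and 10.7 degrees, less where a joint would pass 70% of its speed; a pose out of reach is approached as far as the arm can. A call with a gripper value outside its range is refused whole. The fingers move at their own pace and stop on an object; "newtons" is the grip in N (left out, the last holds). Time passes only in rows, so rows that do not move let the fingers close. It gives the time, the measured TCP pose, the force, the opening and the grip force at its end, in the units of the state.
- get_state(): the state, without advancing time (a new reading comes with each control period).
- read_camera(name): name is "scene" or "top"; returns (picture, depth): 480x640x3 uint8, blue, green, red; 480x640 float32, m along the optical axis (not along the pixel's ray), 0 where there is no reading.
- camera_info(name): a dict with "fovy" (degrees; the focal length in pixels is half the picture's height over the tangent of half this angle, whatever the lens; pixels are square), "cx", "cy" (the principal point, pixels), "eye" and "orientation" of the camera in the world. Camera axes: x right, y down, z forward; pixel columns grow to the right and rows downward; lengths in m; the calibration is good to about 2 mm. A picture is of the moment at which its call begins. camera_info takes no time and is no camera call.
- hand_in(): hands the job in; it is judged then, once.
Trained networks look in the newest picture that a camera, given by its name, has taken for a name from the list of things; names that differ only in an ending like _2 or _b are one class to them, and where a whole thing is asked for, a point or a joint stands for the part that bears it (a point fixed in the world has none). Each returns a list of dicts, best first, with "confidence" (0 to 1); they miss things now and then, are a little off and sometimes report something else, mostly with a low value. They report only what shows in the picture. A call takes as long as a camera call. They do not tell look-alikes from the thing itself.
- recognise(camera, label): "point" ([column, row] in pixels, amid what is visible of it).
The state is a dict: "clock": time; "joint_pos": joint angles; "qvel": joint speeds; "tau": joint torques, N m; "tcp_pos": TCP position; "orientation": TCP orientation; "wrist_force": force on the tool from outside, world axes, zero at the start; "ft_torque": the same for the moment, N m; "finger_gap": finger opening in m; "grip_force": force on a finger pad.
Only numpy, scipy, OpenCV 4.12 (cv2) and the standard library are available. Lean on these libraries where they do the work, as an engineer would, in place of code of your own. Each camera call takes 0.05 s, during which the arm holds its last target. There are 200 camera calls.

## Task

First take the small white pot with the yellow lid off the pallet slab and stand it upright in the red tray. Then slide the two loose cartons over the board, flat and without lifting or tipping them, into the two empty blue outlines so that each fills its outline squarely and the four cartons form the finished pinwheel layer. Leave the two cartons already laid in their outlines, and do not disturb the oil bottle, the screwdriver or the grey bin.

Things in the scene. Friction and masses are not known exactly. Their poses are not given: they have to be found in the camera images.
- slab (a point): Centre of the top of the pallet slab (off-white plastic slats, 216 mm square), let in flush in a smooth fixed grey board 385 x 680 x 18 mm, so cartons slide freely between board and slab. Axes: x away from the robot, y left, z up, turned with the board; its edges lie at x -248 to +138 mm and y -340 to +340 mm. Four blue outlines on the slab form a pinwheel round a 26 mm square centre.
- place_near_left (a point): Centre of a blue outline painted on the slab, at the level of its top (z up; axes as slab). The outline is 90 mm along slab x and 116 mm along slab y: the carton's length lies along slab y. Empty at the start (apart from the pot). Slab position (-58, +45) mm.
- place_near_right (a point): Centre of a blue outline painted on the slab, at the level of its top (z up; axes as slab). The outline is 116 mm along slab x and 90 mm along slab y: the carton's length lies along slab x. Empty at the start (apart from the pot). Slab position (-45, -58) mm.
- place_far_left (a point): Centre of a blue outline painted on the slab, at the level of its top (z up; axes as slab). The outline is 116 mm along slab x and 90 mm along slab y, filled by carton_c. Slab position (+45, +58) mm.
- place_far_right (a point): Centre of a blue outline painted on the slab, at the level of its top (z up; axes as slab). The outline is 90 mm along slab x and 116 mm along slab y, filled by carton_d. Slab position (+58, -45) mm.
- carton_a: Closed brown cardboard carton with a tape strip along its top, 112 long x 86 wide x 55 high mm, about 0.45 kg. Origin: centre of its underside; own x along the 112 mm length, y along the width, z up. Loose on the board to the left of the slab, its length roughly along slab y. May go into either empty outline.
- carton_b: Closed brown cardboard carton with a tape strip along its top, 112 long x 86 wide x 55 high mm, about 0.45 kg. Origin: centre of its underside; own x along the 112 mm length, y along the width, z up. Loose on the board to the right of the slab, its length roughly along slab x. May go into either empty outline.
- carton_c: Closed brown cardboard carton with a tape strip along its top, 112 long x 86 wide x 55 high mm, about 0.45 kg. Origin: centre of its underside; own x along the 112 mm length, y along the width, z up. Already laid in the far left outline; stays there.
- carton_d: Closed brown cardboard carton with a tape strip along its top, 112 long x 86 wide x 55 high mm, about 0.45 kg. Origin: centre of its underside; own x along the 112 mm length, y along the width, z up. Already laid in the far right outline; stays there.
- pot: White round pot with yellow screwed-on lid, 48 mm diameter, 62 mm high, 0.15 kg, standing on the slab where the missing cartons belong. Origin: centre of its underside, z up.
- tray_in (a point): Centre of the inner floor of the red open tray, fixed on the board to the left of the far left carton; outside 94 x 94 x 22 mm, inside 86 x 86 mm, walls 4 mm thick, rim about 18 mm above this point.
- oil: Bystander, must stay where it is. Amber oil bottle, 44 mm diameter, 110 mm high, standing on the board to the right of the far right carton. Origin: centre of its underside.
- driver: Bystander, must stay where it is. Yellow-handled screwdriver lying on the bench right of the board. Origin: centre of its underside, x along its length.
- bin: Bystander, must stay where it is. Grey parts bin 150 x 100 x 70 mm on the bench left of the board. Origin: centre of its underside.
Things that resemble listed ones, but are neither listed nor needed, are in the scene too. Leave any green or pink look-alike of the carton_c alone.

How it is judged:
On the way, in this order (a step that is already met when the one before it is completed fails the run):
1. the pot stands upright in the red tray, let go (x of pot in the frame of tray_in between -0.03 and 0.03 m and y of pot in the frame of tray_in between -0.03 and 0.03 m and z of pot in the frame of tray_in between -0.004 and 0.006 m and angle between pot's own z axis and vertical below 0.1 rad and linear speed of pot below 0.01 m/s and contact force between pot and the fingers below 0.1 N), for 0.2 s.
2. one of the loose cartons lies squarely in an empty outline (((x of carton_a in the frame of place_near_left between -0.008 and 0.008 m and y of carton_a in the frame of place_near_left between -0.008 and 0.008 m and z of carton_a in the frame of place_near_left between -0.004 and 0.004 m and angle between the x axis of carton_a and the y axis of slab, either way round below 0.08 rad and angle between carton_a's own z axis and vertical below 0.05 rad and linear speed of carton_a below 0.01 m/s) or (x of carton_a in the frame of place_near_right between -0.008 and 0.008 m and y of carton_a in the frame of place_near_right between -0.008 and 0.008 m and z of carton_a in the frame of place_near_right between -0.004 and 0.004 m and angle between the x axis of carton_a and the x axis of slab, either way round below 0.08 rad and angle between carton_a's own z axis and vertical below 0.05 rad and linear speed of carton_a below 0.01 m/s) or (x of carton_b in the frame of place_near_left between -0.008 and 0.008 m and y of carton_b in the frame of place_near_left between -0.008 and 0.008 m and z of carton_b in the frame of place_near_left between -0.004 and 0.004 m and angle between the x axis of carton_b and the y axis of slab, either way round below 0.08 rad and angle between carton_b's own z axis and vertical below 0.05 rad and linear speed of carton_b below 0.01 m/s) or (x of carton_b in the frame of place_near_right between -0.008 and 0.008 m and y of carton_b in the frame of place_near_right between -0.008 and 0.008 m and z of carton_b in the frame of place_near_right between -0.004 and 0.004 m and angle between the x axis of carton_b and the x axis of slab, either way round below 0.08 rad and angle between carton_b's own z axis and vertical below 0.05 rad and linear speed of carton_b below 0.01 m/s))), for 0.2 s.
At the end, for the whole second after the job is handed in: The pot stands upright on the floor of the red tray; one loose carton lies in each of the two near outlines and the other two are still in the far ones, every carton flat and at rest, centred in its outline within 8 mm along each slab axis and turned from it by no more than 0.08 rad (x of pot in the frame of tray_in between -0.03 and 0.03 m and y of pot in the frame of tray_in between -0.03 and 0.03 m and z of pot in the frame of tray_in between -0.004 and 0.006 m and angle between pot's own z axis and vertical below 0.1 rad and linear speed of each of pot, carton_c, carton_d below 0.01 m/s and (((x of carton_a in the frame of place_near_left between -0.008 and 0.008 m and y of carton_a in the frame of place_near_left between -0.008 and 0.008 m and z of carton_a in the frame of place_near_left between -0.004 and 0.004 m and angle between the x axis of carton_a and the y axis of slab, either way round below 0.08 rad and angle between carton_a's own z axis and vertical below 0.05 rad and linear speed of carton_a below 0.01 m/s) and (x of carton_b in the frame of place_near_right between -0.008 and 0.008 m and y of carton_b in the frame of place_near_right between -0.008 and 0.008 m and z of carton_b in the frame of place_near_right between -0.004 and 0.004 m and angle between the x axis of carton_b and the x axis of slab, either way round below 0.08 rad and angle between carton_b's own z axis and vertical below 0.05 rad and linear speed of carton_b below 0.01 m/s)) or ((x of carton_a in the frame of place_near_right between -0.008 and 0.008 m and y of carton_a in the frame of place_near_right between -0.008 and 0.008 m and z of carton_a in the frame of place_near_right between -0.004 and 0.004 m and angle between the x axis of carton_a and the x axis of slab, either way round below 0.08 rad and angle between carton_a's own z axis and vertical below 0.05 rad and linear speed of carton_a below 0.01 m/s) and (x of carton_b in the frame of place_near_left between -0.008 and 0.008 m and y of carton_b in the frame of place_near_left between -0.008 and 0.008 m and z of carton_b in the frame of place_near_left between -0.004 and 0.004 m and angle between the x axis of carton_b and the y axis of slab, either way round below 0.08 rad and angle between carton_b's own z axis and vertical below 0.05 rad and linear speed of carton_b below 0.01 m/s))) and x of carton_c in the frame of place_far_left between -0.008 and 0.008 m and y of carton_c in the frame of place_far_left between -0.008 and 0.008 m and z of carton_c in the frame of place_far_left between -0.004 and 0.004 m and angle between the x axis of carton_c and the x axis of slab, either way round below 0.08 rad and angle between each of carton_c, carton_d's own z axis and vertical below 0.05 rad and x of carton_d in the frame of place_far_right between -0.008 and 0.008 m and y of carton_d in the frame of place_far_right between -0.008 and 0.008 m and z of carton_d in the frame of place_far_right between -0.004 and 0.004 m and angle between the x axis of carton_d and the y axis of slab, either way round below 0.08 rad); the robot touches nothing.
It fails at once if a carton is lifted more than 20 mm or tipped more than 0.25 rad (z of any of carton_a, carton_b, carton_c, carton_d in the frame of slab above 0.02 m or angle between any of carton_a, carton_b, carton_c, carton_d's own z axis and vertical above 0.25 rad).
It fails at once if the pot is knocked over (angle between pot's own z axis and vertical above 0.7 rad).
It fails at once if the oil bottle, screwdriver or grey bin is moved more than 25 mm or the bottle knocked over (distance of any of oil, driver, bin from where it was at the start of the episode above 0.025 m or angle between oil's own z axis and vertical above 0.5 rad).
It also fails if it takes over 69 s, if anything falls off the work surface, if the arm or the gripper's body presses on something with over 40 N, if the wrist force passes 120 N, or if a joint passes its speed limit or range.

## Working session

There is one attempt and no reset: what is moved stays moved. The work goes in short steps, Python scripts to look and compute and a tool call to move; the robot and the scene stay as the last step left them, time stands still between calls to the robot, and variables do not carry over. Pictures are saved under pics/ and viewed, at most 11 in all, crops included, and the job is handed in when it is done.

Besides the shell and the picture viewer there is one more tool, called after ">>>" by a JSON object that holds its "fn" and its "kwargs", one argument or row to a line. arm_command: Moves the arm, as the interface text tells. Its arguments: {"type":"object","properties":{"moves":{"type":"array"},"newtons":{"type":"number"}},"required":["moves"]}

```bash
mkdir -p pics; ls; cat > h.py <<'E'
import numpy as np, cv2
from scipy.spatial.transform import Rotation as R
from workcell import *
def rot(q): return R.from_quat([q[1],q[2],q[3],q[0]]).as_matrix()
def cam(n):
    c=camera_info(n); f=240/np.tan(np.radians(c['fovy'])/2); return c,f
def cloud(n,d):
    c,f=cam(n); v,u=np.mgrid[0:480,0:640]
    p=np.stack([(u-c['cx'])/f*d,(v-c['cy'])/f*d,d],-1)
    return p@rot(c['orientation']).T+np.array(c['eye'])
def px(n,P):
    c,f=cam(n); q=(np.atleast_2d(P)-c['eye'])@rot(c['orientation'])
    return q[:,:2]/q[:,2:]*f+[c['cx'],c['cy']]
E
python3 - <<'E'
from h import *
for n in('scene','top'):
    im,d=read_camera(n); cv2.imwrite(f'pics/{n}0.png',im); np.save(f'{n}0.npy',d); print(camera_info(n))
P=cloud('top',d)
for l in ['carton_a','carton_c','pot','tray_in','oil','driver','bin','slab','place_near_left','place_near_right']:
    for r in recognise('top',l)[:6]:
        u,v=[int(round(t)) for t in r['point']]; print(l,round(r['confidence'],2),u,v,P[v,u].round(3))
s=get_state(); print(s)
E
```

```text
pics
{'fovy': 49.38961540778132, 'cx': 318.669875819893, 'cy': 232.41016735653363, 'eye': array([ 1.2234296 , -0.82782971,  0.88035146]), 'orientation': array([-0.4127726 ,  0.85371909,  0.28452134, -0.1408194 ])}
{'fovy': 54.94185521606449, 'cx': 324.951203301896, 'cy': 238.9929485530277, 'eye': array([0.42699647, 0.01053228, 1.5582722 ]), 'orientation': array([-0.03703404,  0.71251375, -0.69912298,  0.04668722])}
carton_a 0.95 240 265 [0.515 0.264 0.068]
carton_a 0.95 293 175 [0.819 0.102 0.054]
carton_a 0.93 298 235 [0.616 0.08  0.068]
carton_a 0.92 374 278 [ 0.481 -0.168  0.075]
carton_a 0.83 167 318 [0.342 0.493 0.053]
carton_a 0.75 439 199 [ 0.748 -0.385  0.055]
carton_c 0.95 240 265 [0.515 0.264 0.068]
carton_c 0.95 293 175 [0.819 0.102 0.054]
carton_c 0.93 298 235 [0.616 0.08  0.068]
carton_c 0.92 374 278 [ 0.481 -0.168  0.075]
carton_c 0.83 167 318 [0.342 0.493 0.053]
carton_c 0.75 439 199 [ 0.748 -0.385  0.055]
pot 0.45 315 277 [0.48  0.021 0.078]
tray_in 0.9 258 228 [0.642 0.215 0.03 ]
oil 0.56 376 231 [ 0.63 -0.17  0.1 ]
driver 0.79 471 326 [ 0.331 -0.495  0.022]
bin 0.91
[... 209 characters left out ...]
k': 0.6, 'joint_pos': array([1.08940342e+00, 3.13171415e-01, 4.61113838e-02, 1.30358903e+00,
       2.23642886e-05, 1.43117991e+00]), 'qvel': array([ 8.16094566e-04, -1.02997908e-03,  1.14878459e-03,  8.31651597e-04,
       -2.41638142e-04,  2.27751710e-05]), 'tau': array([-1.42480163e-03, -4.80151141e+01,  2.98664010e+01,  3.78672530e-04,
       -2.14913730e-04, -1.89775470e-06]), 'tcp_pos': array([0.19275372, 0.54178493, 0.23134412]), 'orientation': array([1.18497321e-05, 1.70057720e-01, 9.85434100e-01, 7.35264602e-05]), 'wrist_force': array([0.14238928, 0.67807755, 0.46434522]), 'ft_torque': array([0.03719809, 0.01528015, 0.00705757]), 'grip_force': 0.0, 'finger_gap': 0.08547589985816845}
```

```bash
python3 -c "
import cv2
im=cv2.imread('pics/top0.png')[150:360,130:500]
cv2.imwrite('pics/top0c.png',cv2.resize(im,None,fx=2.16,fy=2.16,interpolation=cv2.INTER_CUBIC))"
```

```text
(no output)
```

View pics/top0c.png

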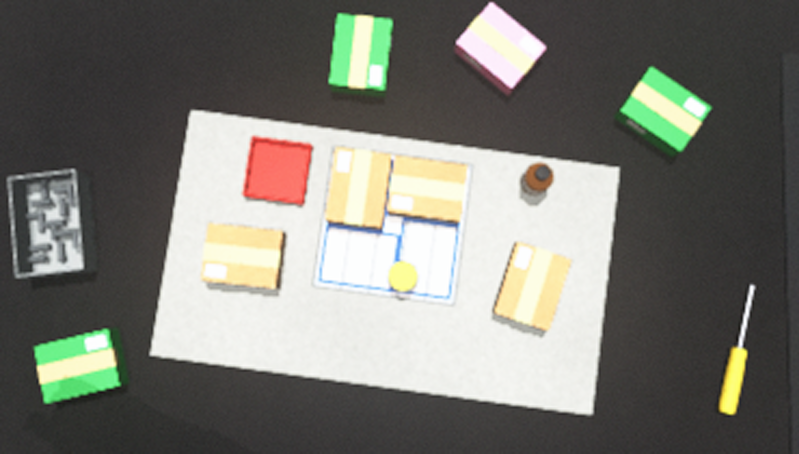

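View pics/scene0.png

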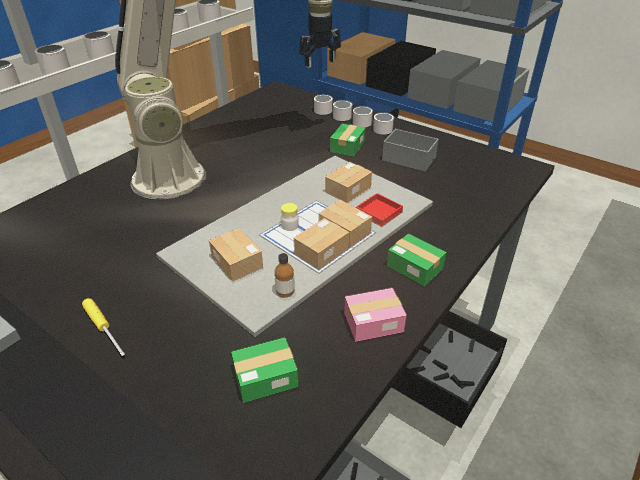

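The top crop shows the board with the red tray at (278,171), carton a at (243,257), carton b at (533,286) and the pot's yellow lid at (403,277). The look-alikes are off the board, and the scene view agrees. Next I'll fit the poses precisely.

```bash
cat >> h.py <<'E'
def toplane(n,uv,z):
    c,f=cam(n); uv=np.atleast_2d(uv).astype(float)
    r=np.c_[(uv-[c['cx'],c['cy']])/f,np.ones(len(uv))]@rot(c['orientation']).T
    return np.array(c['eye'])+r*((z-c['eye'][2])/r[:,2])[:,None]
def comp(mask,uv=None):
    k,l,s,ce=cv2.connectedComponentsWithStats(mask.astype(np.uint8))
    return l,s,ce
from scipy.optimize import minimize
def fit(mask,size,z0,p0,n='top',roi=None):
    """x,y,yaw of a box (size lx,ly,lz at z0) whose silhouette matches the mask"""
    lx,ly,lz=size; S=8
    v=np.array([[a*lx/2,b*ly/2,c*lz] for a in(-1,1) for b in(-1,1) for c in((0,1) if lz else (0,))])
    ys,xs=np.where(mask); m=6; x0,y0=max(xs.min()-m,0),max(ys.min()-m,0); x1,y1=xs.max()+m,ys.max()+m
    M=cv2.resize(mask[y0:y1,x0:x1].astype(np.uint8),None,fx=S,fy=S,interpolation=cv2.INTER_NEAREST)
    def cost(p):
        w=v.copy(); c,s=np.cos(p[2]),np.sin(p[2]); w[:,:2]=v[:,:2]@np.array([[c,s],[-s,c]])+p[:2]; w[:,2]+=z0
        q=(px(n,w)-[x0,y0]+.5)*S
        h=cv2.convexHull(q.astype(np.float32))
        I=np.zeros_like(M); cv2.fillConvexPoly(I,np.round(h*16).astype(np.int32),1,shift=4)
        return np.count_nonzero(I!=M)/M.sum()
    p=np.array(p0,float)
    for st in (.008,.002):
        sim=np.vstack([p,p+[st,0,0],p+[0,st,0],p+[0,0,st*8]])
        r=minimize(cost,p,method='Nelder-Mead',options=dict(initial_simplex=sim,maxiter=150)); p=r.x
    return p,r.fun
def brown(im):
    h=cv2.cvtColor(im,cv2.COLOR_BGR2HSV); return (h[...,0]>7)&(h[...,0]<24)&(h[...,1]>50)&(h[...,2]>70)
def blob(mask,uv,r=12):
    mask=cv2.morphologyEx(mask.astype(np.uint8),cv2.MORPH_CLOSE,np.ones((7,7)))
    k,l,s,ce=cv2.connectedComponentsWithStats(mask)
    i=1+np.argmin(np.hypot(*(ce[1:]-uv).T)+1e3*(s[1:,4]<150)); 
    c,_=cv2.findContours((l==i).astype(np.uint8),0,1); o=np.zeros_like(mask); cv2.drawContours(o,c,-1,1,-1); return o>0
E
python3 - <<'E'
from h import *
im=cv2.imread('pics/top0.png'); d=np.load('top0.npy'); P=cloud('top',d)
g=im.max(2)
k,l,s,ce=cv2.connectedComponentsWithStats((g>90).astype(np.uint8))
i=l[330,300]; M=(l==i)
c,_=cv2.findContours(M.astype(np.uint8),0,1); hull=cv2.convexHull(max(c,key=len))
o=np.zeros((480,640),np.uint8); cv2.fillConvexPoly(o,hull,1)
r=cv2.minAreaRect(hull); print(r)
B=cv2.boxPoints(r); W=toplane('top',B,.018); print(W.round(4),[np.linalg.norm(W[j]-W[j-1]).round(4) for j in range(4)])
p,f=fit(o>0,(.385,.68,0),.018,(W[:,0].mean(),W[:,1].mean(),-.09)); print('board',p,f)
t=p[2]; off=np.array([.055,0]); c_,s_=np.cos(t),np.sin(t)
slab=p[:2]+[c_*.055,s_*.055]; print('slab',slab,t)
# blue outline check
h=cv2.cvtColor(im,cv2.COLOR_BGR2HSV); b=(h[...,0]>95)&(h[...,0]<130)&(h[...,1]>70)
ys,xs=np.where(b[240:300,260:350]); Q=toplane('top',np.c_[xs+260,ys+240],.018)
L=(Q[:,:2]-slab)@np.array([[c_,-s_],[s_,c_]]); print('blue x',np.percentile(L,[1,5,95,99],axis=0).round(4))
for n,uv in(('a',(240,265)),('b',(374,278))):
    p,f=fit(blob(brown(im),uv),(.112,.086,.055),.018,(*toplane('top',uv,.073)[0,:2],1.4 if n=='a' else -.3))
    L=(p[:2]-slab)@np.array([[c_,-s_],[s_,c_]]); print(n,p.round(4),f,'slab',L.round(4),p[2]-t)
y=(h[...,0]>24)&(h[...,0]<35)&(h[...,1]>150)&(h[...,2]>120); y[:, :300]=0;y[:,330:]=0
ys,xs=np.where(y); print('pot',len(xs),xs.mean(),ys.mean(),toplane('top',(xs.mean(),ys.mean()),.08))
rd=((h[...,0]<6)|(h[...,0]>174))&(h[...,1]>150); rd=blob(rd,(258,228)); 
p,f=fit(rd,(.094,.094,.022),.018,(.642,.215,t)); print('tray',p,f)
sel=P[265:275,270:285]; print('board z',np.median(P[310:330,280:340,2]),P[310:330,280:340,2].std())
print('a z',np.median(P[262:268,236:244,2]),'oil',P[231,376],'bin' )
E
```

```text
((321.76397705078125, 312.928466796875), (631.6578369140625, 338.9006652832031), 1.2659989595413208)
[[-0.1562  0.9898  0.018 ]
 [ 0.9416  1.0742  0.018 ]
 [ 0.942  -1.1024  0.018 ]
 [-0.1731 -1.0075  0.018 ]] [np.float64(1.9974), np.float64(1.1009), np.float64(2.1766), np.float64(1.1192)]
board [0.03655134 0.03812842 0.01166308] 0.866233524727153
slab [0.0915476  0.03876988] 0.011663083099116917
blue x [[ 0.3581 -0.1086]
 [ 0.3641 -0.1046]
 [ 0.4777  0.0961]
 [ 0.4849  0.1016]]
a [0.5052 0.2589 1.4848] 0.7353762647554806 slab [0.4162 0.2153] 1.4731528412613435
b [ 0.469  -0.1784 -0.2797] 1.8170543721973094 slab [ 0.3749 -0.2216] -0.2913614906986866
pot 0 nan nan [[nan nan nan]]
tray [ 0.63952096  0.21495971 -0.11347315] 0.0994947848761408
board z 0.018079968119449452 0.07717379738707486
a z 0.07332764670405434 oil [ 0.62963774 -0.17032495  0.10045764] bin<stdin>:21: RuntimeWarning: Mean of empty slice.
  ret = ret.dtype.type(ret / rcount)
```

```bash
python3 - <<'E'
from h import *
im=cv2.imread('pics/top0.png'); h=cv2.cvtColor(im,cv2.COLOR_BGR2HSV)
for n,(u,v) in dict(lid=(316,277),board=(290,305),board2=(400,300),bl=(205,310),dark=(190,335),dark2=(300,350),cartA=(232,260),cA2=(250,275),tape=(240,270),carB=(362,290),carBr=(390,275),side=(245,283),tray=(258,228),traywall=(246,228),blue=(345,255)).items(): print(n,im[v,u],h[v,u])
E
```

```text
lid [153 254 253] [ 30 101 254]
board [232 236 236] [ 30   4 236]
board2 [233 237 237] [ 30   4 237]
bl [235 240 239] [ 36   5 240]
dark [48 51 50] [40 15 51]
dark2 [55 56 59] [ 8 17 59]
cartA [169 234 253] [ 23  85 253]
cA2 [168 233 253] [ 23  86 253]
tape [228 253 253] [ 30  25 253]
carB [170 234 253] [ 23  84 253]
carBr [170 236 253] [ 24  84 253]
side [165 172 172] [ 30  10 172]
tray [104 113 252] [  2 150 252]
traywall [ 82  91 237] [  2 167 237]
blue [228 231 230] [ 40   3 231]
```

```bash
python3 - <<'E'
s=open('h.py').read()
a=s.index('def brown'); b=s.index('def blob')
s=s[:a]+'''def brown(im):
    h=cv2.cvtColor(im,cv2.COLOR_BGR2HSV); return (h[...,0]>4)&(h[...,0]<34)&(h[...,1]>17)&(h[...,2]>90)
'''+s[b:]
open('h.py','w').write(s)
E
cat > m.py <<'E'
from h import *
im=cv2.imread('pics/top0.png'); d=np.load('top0.npy'); P=cloud('top',d)
k,l,s,ce=cv2.connectedComponentsWithStats((im.max(2)>140).astype(np.uint8))
M=(l==l[305,290])
c,_=cv2.findContours(M.astype(np.uint8),0,1); hull=cv2.convexHull(max(c,key=len))
o=np.zeros((480,640),np.uint8); cv2.fillConvexPoly(o,hull,1)
r=cv2.minAreaRect(hull); print(r)
W=toplane('top',cv2.boxPoints(r),.018); print([np.linalg.norm(W[j]-W[j-1]).round(4) for j in range(4)])
p,f=fit(o>0,(.385,.68,0),.018,(W[:,0].mean(),W[:,1].mean(),-.09)); print('board',p,f)
t=p[2]; c_,s_=np.cos(t),np.sin(t); A=np.array([[c_,-s_],[s_,c_]])
slab=p[:2]+A@[.055,0]; print('slab',slab,t)
h=cv2.cvtColor(im,cv2.COLOR_BGR2HSV); b=(h[...,0]>95)&(h[...,0]<130)&(h[...,1]>40)
ys,xs=np.where(b[240:300,260:350]); Q=toplane('top',np.c_[xs+260,ys+240],.018)
L=(Q[:,:2]-slab)@A; print('blue',len(L),np.percentile(L,[1,5,95,99],axis=0).round(4))
vis=im.copy()
for n,uv in(('a',(240,265)),('b',(374,278))):
    m=blob(brown(im),uv); vis[m]=vis[m]//2
    p,f=fit(m,(.112,.086,.055),.018,(*toplane('top',uv,.073)[0,:2],1.4 if n=='a' else -.3))
    print(n,m.sum(),p.round(4),f,'slab',((p[:2]-slab)@A).round(4),p[2]-t)
    print(' minrect',cv2.minAreaRect(np.argwhere(m)[:,::-1].astype(np.float32)))
y=(h[...,0]>26)&(h[...,0]<34)&(h[...,1]>70); y[:, :300]=0;y[:,335:]=0;y[:260]=0;y[300:]=0
ys,xs=np.where(y); pp=toplane('top',(xs.mean(),ys.mean()),.08)[0]; print('pot',len(xs),xs.mean(),ys.mean(),pp,'slab',(pp[:2]-slab)@A)
rd=((h[...,0]<8)|(h[...,0]>174))&(h[...,1]>110); rd=blob(rd,(258,228))
p,f=fit(rd,(.094,.094,.022),.018,(.642,.215,t)); print('tray',p,f,'slab',(p[:2]-slab)@A)
for x,yy in((-.058,.045),(-.045,-.058)):
    lx,ly=(.09,.116) if yy>0 else(.116,.09)
    q=np.array([[x+i*lx/2,yy+j*ly/2] for i,j in((-1,-1),(-1,1),(1,1),(1,-1))])@A.T+slab
    cv2.polylines(vis,[np.round(px('top',np.c_[q,np.full(4,.018)])*16).astype(int)],True,(0,0,255),1,shift=4)
cv2.imwrite('pics/vis0.png',cv2.resize(vis[190:340,190:420],None,fx=3.4,fy=3.4,interpolation=cv2.INTER_NEAREST))
E
python3 m.py
```

```text
((309.05206298828125, 270.8036804199219), (207.03759765625, 115.95584106445312), 7.72182559967041)
[np.float64(0.6797), np.float64(0.3861), np.float64(0.7002), np.float64(0.3858)]
board [ 0.50551077  0.04146253 -0.11497667] 0.012820078050002086
slab [0.56014763 0.03515274] -0.11497667488630657
blue 291 [[-0.1021 -0.1018]
 [-0.1015 -0.1008]
 [ 0.0145  0.1004]
 [ 0.021   0.1019]]
a 1065 [0.5056 0.2589 1.4895] 0.054269366197183096 slab [-0.0798  0.216 ] 1.6045094780858762
 minrect ((242.30001831054688, 268.10003662109375), (37.83059310913086, 28.403953552246094), 7.125016689300537)
b 1037 [ 0.4679 -0.1762 -0.2972] 0.04404230954676953 slab [-0.0674 -0.2206] -0.1822599864917273
 minrect ((375.8000183105469, 282.1000061035156), (28.776723861694336, 36.366188049316406), 18.434947967529297)
pot 139 315.9928057553957 277.7410071942446 [0.47802223 0.0182566  0.08      ] slab [-0.07964478 -0.0262063 ]
tray [ 0.64006895  0.2150428  -0.12183255] 0.06255896226415095 slab [0.05875601 0.18787118]
```

View pics/vis0.png

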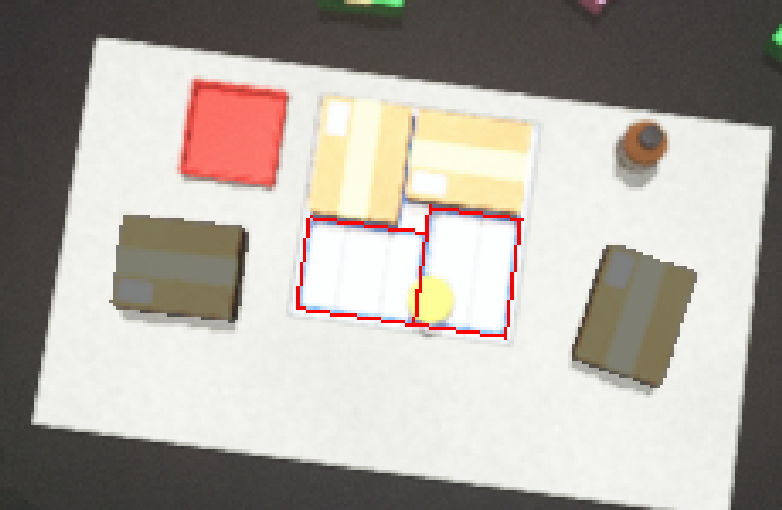

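The red outlines drawn from the fit coincide with the painted ones: near-left corner at (300,308), near-right at (506,338). So the slab pose is good. The carton sides are in shadow, so I'll fit the top faces alone. Pot first.

```bash
cat >> h.py <<'E'
T=-0.115; SL=np.array([.5601,.0352]); A=np.array([[np.cos(T),-np.sin(T)],[np.sin(T),np.cos(T)]])
def w(sx,sy): return SL+A@[sx,sy]
def s(p): return (np.asarray(p)[:2]-SL)@A
def go(*targets,yaw=None):
    """targets: (slab x, slab y, world z); yaw = angle of tool y to slab x"""
    st=get_state(); Rm=rot(st['orientation']); cur=np.arctan2(Rm[1,1],Rm[0,1]); p=np.array(st['tcp_pos'])
    print('t',round(st['clock'],2),'slab tcp',s(p).round(4),'z',p[2].round(4),'yaw-slab',round(cur-T,4),'j6',st['joint_pos'][5].round(2),'tilt',Rm[:2,2].round(3))
    if yaw is not None:
        y=yaw+T; d=(y-cur+np.pi/2)%np.pi-np.pi/2; print('turn tool z',-round(d,3)); cur+=d
    Ry=np.c_[[np.sin(cur),-np.cos(cur),0],[np.cos(cur),np.sin(cur),0],[0,0,-1]]
    for t in targets:
        q=np.r_[w(*t[:2]),t[2]]; print('shift',((q-p)@Ry*1000).round(1)); p=q
E
python3 - <<'E'
from h import *
go((*s([.478,.0183]),.16),(*s([.478,.0183]),.046),(*s([.478,.0183]),.16),(*s([.640,.215]),.16),(*s([.640,.215]),.051),yaw=np.pi/2)
im=cv2.imread('pics/top0.png')
for n,uv in(('a',(240,265)),('b',(374,278))):
    m=blob(brown(im),uv); p,f=fit(m,(.112,.086,0),.073,(*toplane('top',uv,.073)[0,:2],1.46 if n=='a' else -.3)); print(n,p,f,s(p),p[2]-T)
E
```

```text
t 0.6 slab tcp [-0.423   0.4611] z 0.2313 yaw-slab 1.344 j6 1.43 tilt [0. 0.]
turn tool z -0.227
shift [ 343.4 -487.3   71.3]
shift [  0.   0. 114.]
shift [   0.    0. -114.]
shift [138.4 214.    0. ]
shift [  0.   0. 109.]
a [0.50495458 0.25546338 1.47747884] 0.11062206572769953 [-0.08005566  0.21248074] 1.5924788437281017
b [ 0.46776214 -0.17390205 -0.28189556] 0.08864211668273866 [-0.06773418 -0.21831635] -0.16689556065385502
```

```bash
sed -i 's/\[np.sin(cur),-np.cos(cur),0\]/[-np.sin(cur),np.cos(cur),0]/' h.py; grep -c "\[-np.sin(cur)" h.py
```

```text
1
```

>>> {"fn": "arm_command", "kwargs": {
  "moves": [1, 0, 0, 0, 0, 0, -0.114, 1, 0, 0, 0, 0, 0, -0.113, 1, -34, -49, 0, 0, 0, 0, 1, -34, -49, 0, 0, 0, 0, 1, -34, -49, 0, 0, 0, 0, 1, -34, -49, 0, 0, 0, 0, 1, -34, -49, 0, 0, 0, 0, 1, -34, -49, 0, 0, 0, 0],
  "newtons": 40
}}

```text
clock: 1.6
tcp_pos: [0.3624, 0.2247, 0.2317]
orientation: [0.001, 0.057, 0.998, 0.0]
wrist_force: [1.2, 0.6, -0.1]
finger_gap: 0.0851
grip_force: 0.0
```

>>> {"fn": "arm_command", "kwargs": {
  "moves": [1, -34, -49, 0, 0, 0, 0, 1, -34, -49, 0, 0, 0, 0, 1, -34, -48, 15, 0, 0, 0, 1, -34, -48, 16, 0, 0, 0, 1, 0, 0, 20, 0, 0, 0, 1, 0, 0, 20, 0, 0, 0, 1, 0, 0, 0, 0, 0, 0]
}}

```text
clock: 2.48
tcp_pos: [0.4734, 0.0179, 0.1591]
orientation: [-0.002, 0.058, 0.998, 0.0]
wrist_force: [0.1, 1.0, 0.3]
finger_gap: 0.0855
grip_force: 0.0
```

```bash
python3 - <<'E'
from h import *
go((*s([.478,.0183]),.046),(*s([.478,.0183]),.16),(*s([.640,.215]),.16),(*s([.640,.215]),.051),yaw=np.pi/2)
E
```

```text
t 2.48 slab tcp [-0.0841 -0.0271] z 0.1591 yaw-slab 1.5703 j6 -0.02 tilt [-0.003  0.001]
turn tool z -0.0
shift [ -4.5   0.9 113.1]
shift [   0.    0. -114.]
shift [-138.4  214.     0. ]
shift [  0.   0. 109.]
```

>>> {"fn": "arm_command", "kwargs": {
  "moves": [1, -4, 1, 30, 0, 0, 0, 1, 0, 0, 40, 0, 0, 0, 1, 0, 0, 35, 0, 0, 0, 1, 0, 0, 8, 0, 0, 0, -1, 0, 0, 0, 0, 0, 0, -1, 0, 0, 0, 0, 0, 0, -1, 0, 0, 0, 0, 0, 0, -1, 0, 0, 0, 0, 0, 0]
}}

```text
clock: 3.48
tcp_pos: [0.4803, 0.0187, 0.0492]
orientation: [0.002, 0.057, 0.998, 0.0]
wrist_force: [-1.5, 1.3, 6.3]
finger_gap: 0.0421
grip_force: 40.3
```

>>> {"fn": "arm_command", "kwargs": {
  "moves": [-1, 0, 0, -20, 0, 0, 0, -1, 0, 0, -40, 0, 0, 0, -1, 0, 0, -50, 0, 0, 0, -1, 0, 0, 0, 0, 0, 0]
}}

```text
clock: 3.98
tcp_pos: [0.482, 0.0181, 0.1621]
orientation: [0.005, 0.057, 0.998, -0.0]
wrist_force: [0.1, 0.1, -2.0]
finger_gap: 0.0425
grip_force: 40.8
```

```bash
python3 - <<'E'
from h import *
im,d=read_camera('scene'); cv2.imwrite('pics/s1.png',im[100:350,180:440]); st=get_state(); print(st['finger_gap'],st['grip_force'],st['wrist_force'])
go((*s([.640,.215]),.16),(*s([.640,.215]),.054),yaw=np.pi/2)
E
```

```text
0.04210441674365645 40.82188151660375 [ 0.26419252 -0.29314566 -2.74685654]
t 4.03 slab tcp [-0.0771 -0.0259] z 0.1598 yaw-slab 1.5711 j6 -0.01 tilt [ 0.006 -0.001]
turn tool z 0.0
shift [-1.359e+02  2.137e+02 -2.000e-01]
shift [  0.   0. 106.]
```

View pics/s1.png

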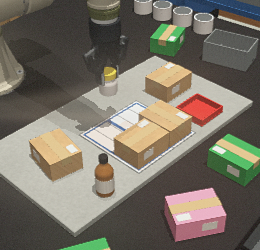

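The pot hangs upright in the fingers at (109,80), and its lid is visible. Carrying it to the tray.

>>> {"fn": "arm_command", "kwargs": {
  "moves": [-1, -20, 32, 0, 0, 0, 0, -1, -29, 46, 0, 0, 0, 0, -1, -29, 46, 0, 0, 0, 0, -1, -29, 46, 0, 0, 0, 0, -1, -20, 30, 0, 0, 0, 0, -1, -9, 14, 20, 0, 0, 0, -1, 0, 0, 30, 0, 0, 0, -1, 0, 0, 30, 0, 0, 0]
}}

```text
clock: 5.03
tcp_pos: [0.6366, 0.2148, 0.0739]
orientation: [-0.002, 0.058, 0.998, -0.001]
wrist_force: [0.6, -0.3, -2.1]
finger_gap: 0.042
grip_force: 40.9
```

```bash
python3 - <<'E'
from h import *
go((*s([.640,.215]),.054),yaw=np.pi/2)
E
```

```text
t 5.03 slab tcp [0.0554 0.1872] z 0.0739 yaw-slab 1.5707 j6 0.32 tilt [-0.003 -0.001]
turn tool z -0.0
shift [-3.4  0.6 19.9]
```

>>> {"fn": "arm_command", "kwargs": {
  "moves": [-1, -2, 0, 14, 0, 0, 0, -1, 0, 0, 3, 0, 0, 0, -1, 0, 0, 0, 0, 0, 0]
}}

```text
clock: 5.4
tcp_pos: [0.6407, 0.2152, 0.0609]
orientation: [0.0, 0.058, 0.998, 0.0]
wrist_force: [0.2, 0.2, -0.9]
finger_gap: 0.0426
grip_force: 40.9
```

>>> {"fn": "arm_command", "kwargs": {
  "moves": [-1, 0, 0, 5, 0, 0, 0, -1, 0, 0, 2, 0, 0, 0, -1, 0, 0, 0, 0, 0, 0]
}}

```text
clock: 5.78
tcp_pos: [0.6403, 0.2154, 0.0535]
orientation: [0.0, 0.057, 0.998, 0.0]
wrist_force: [-0.5, 1.4, -1.9]
finger_gap: 0.0424
grip_force: 40.9
```

>>> {"fn": "arm_command", "kwargs": {
  "moves": [-1, 0, 0, 2, 0, 0, 0, -1, 0, 0, 0, 0, 0, 0, 0.3, 0, 0, 0, 0, 0, 0, 0.6, 0, 0, 0, 0, 0, 0, 0.6, 0, 0, 0, 0, 0, 0]
}}

```text
clock: 6.4
tcp_pos: [0.6403, 0.2154, 0.0511]
orientation: [-0.0, 0.057, 0.998, 0.0]
wrist_force: [1.1, -0.1, -0.1]
finger_gap: 0.0686
grip_force: 0.0
```

>>> {"fn": "arm_command", "kwargs": {
  "moves": [0.6, 0, 0, -30, 0, 0, 0, 0.6, 0, 0, -40, 0, 0, 0, 0.6, 0, 0, -40, 0, 0, 0]
}}

```text
clock: 6.78
tcp_pos: [0.6401, 0.2153, 0.162]
orientation: [-0.0, 0.057, 0.998, -0.0]
wrist_force: [1.0, -0.2, -0.2]
finger_gap: 0.0683
grip_force: 0.0
```

```bash
python3 - <<'E'
from h import *
im,d=read_camera('scene'); cv2.imwrite('pics/s2.png',cv2.resize(im[150:300,250:450],None,fx=2,fy=2))
go((-.160,.215,.164),(-.160,.215,.030),yaw=np.pi/2); print(get_state()['finger_gap'])
E
```

```text
t 6.83 slab tcp [0.0613 0.189 ] z 0.1687 yaw-slab 1.571 j6 0.32 tilt [0.008 0.002]
turn tool z 0.0
shift [221.3  26.    4.7]
shift [  0.   0. 134.]
0.06807406885100539
```

View pics/s2.png

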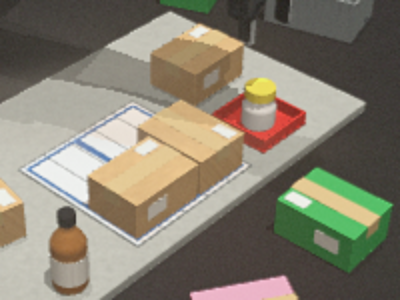

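The pot stands upright in the red tray at (258,103). Now pushing carton a in +x.

>>> {"fn": "arm_command", "kwargs": {
  "moves": [0.6, 20, 2, 0, 0, 0, 0, 0.6, 50, 6, 0, 0, 0, 0, 0.6, 50, 6, 0, 0, 0, 0, 0.6, 50, 6, 0, 0, 0, 0, 0.6, 36, 5, 0, 0, 0, 0, 0.6, 15, 1, 30, 0, 0, 0, 0.6, 0, 0, 50, 0, 0, 0, 0.6, 0, 0, 44, 0, 0, 0]
}}

```text
clock: 7.82
tcp_pos: [0.4236, 0.2668, 0.0363]
orientation: [0.001, 0.057, 0.998, 0.0]
wrist_force: [0.8, 0.7, 0.8]
finger_gap: 0.0684
grip_force: 0.0
```

```bash
python3 - <<'E'
from h import *
go((-.160,.215,.030),(-.115,.215,.03),yaw=np.pi/2)
E
```

```text
t 7.83 slab tcp [-0.1622  0.2144] z 0.0363 yaw-slab 1.5716 j6 0.52 tilt [0.001 0.001]
turn tool z 0.001
shift [-2.2  0.6  6.3]
shift [-45.  -0.   0.]
```

>>> {"fn": "arm_command", "kwargs": {
  "moves": [0.6, -8, 0, 7, 0, 0, 0, 0.6, -8, 0, 0, 0, 0, 0, 0.6, -8, 0, 0, 0, 0, 0, 0.6, -7, 0, 0, 0, 0, 0, 0.6, -6, 0, 0, 0, 0, 0, 0.6, -5, 0, 0, 0, 0, 0, 0.6, -4, 0, 0, 0, 0, 0, 0.6, 0, 0, 0, 0, 0, 0]
}}

```text
clock: 8.82
tcp_pos: [0.4701, 0.2611, 0.0303]
orientation: [0.0, 0.058, 0.998, -0.0]
wrist_force: [-0.8, 0.1, 0.6]
finger_gap: 0.0683
grip_force: 0.5
```

```bash
cat >> h.py <<'E'
def look(n='top',**k):
    im,d=read_camera(n)
    for c,(x,y,z,yw) in k.items():
        p0=np.r_[w(x,y),.0]; uv=px('top',np.r_[p0[:2],.073])[0]; m=blob(brown(im),uv)
        p,f=fit(m,(.112,.086,.055),.018,(*p0[:2],yw+T)); print(c,m.sum(),'slab',s(p).round(4),'yaw',round(p[2]-T,3),'res',round(f,3))
    return im,d
E
python3 - <<'E'
from h import *
look(a=(-.06,.215,0,1.57),b=(-.067,-.22,0,-.18)); go(yaw=np.pi/2)
E
```

```text
a 402 slab [-0.06   0.215] yaw 1.57 res 1.0
b 1031 slab [-0.0672 -0.2206] yaw -0.193 res 0.042
t 8.88 slab tcp [-0.1153  0.2141] z 0.0303 yaw-slab 1.5707 j6 0.47 tilt [ 0.001 -0.   ]
turn tool z -0.0
```

>>> {"fn": "arm_command", "kwargs": {
  "moves": [0.3, 20, 0, 0, 0, 0, 0, 0.3, 0, 0, -40, 0, 0, -0.15, 0.3, 0, 0, -40, 0, 0, -0.18, 0.3, 0, 0, -10, 0, 0, -0.18, 0.3, 0, 0, 0, 0, 0, -0.18, 0.3, 0, 0, 0, 0, 0, -0.18, 0.3, 0, 0, 0, 0, 0, -0.18, 0.3, 0, 0, 0, 0, 0, -0.18]
}}

```text
clock: 9.88
tcp_pos: [0.4504, 0.2635, 0.1204]
orientation: [0.001, -0.532, 0.847, -0.0]
wrist_force: [-0.6, 0.6, -0.2]
finger_gap: 0.0556
grip_force: 0.0
```

>>> {"fn": "arm_command", "kwargs": {
  "moves": [0.3, 0, 0, 0, 0, 0, -0.18, 0.3, 0, 0, 0, 0, 0, -0.161, 0.3, -20, 0, 0, 0, 0, 0, 0.3, -45, -25, 0, 0, 0, 0, 0.3, -30, -35, 0, 0, 0, 0, 0.3, 0, 0, 0, 0, 0, 0]
}}

```text
clock: 10.62
tcp_pos: [0.5227, 0.3538, 0.1194]
orientation: [0.001, -0.665, 0.747, -0.0]
wrist_force: [-0.3, -1.0, 0.2]
finger_gap: 0.0555
grip_force: 0.0
```

```bash
python3 - <<'E'
from h import *
im,d=look(a=(-.06,.215,0,1.57)); go((-.058,.305,.12),(-.058,.305,.03),yaw=0); cv2.imwrite('pics/t3.png',cv2.resize(im[150:360,130:500],None,fx=2,fy=2))
E
```

```text
a 1446 slab [-0.06    0.2152] yaw 1.602 res 0.3
t 10.68 slab tcp [-0.0754  0.3107] z 0.1193 yaw-slab 3.141 j6 -0.99 tilt [ 0. -0.]
turn tool z -0.001
shift [  5.7 -17.4  -0.7]
shift [ 0.  0. 90.]
```

View pics/t3.png

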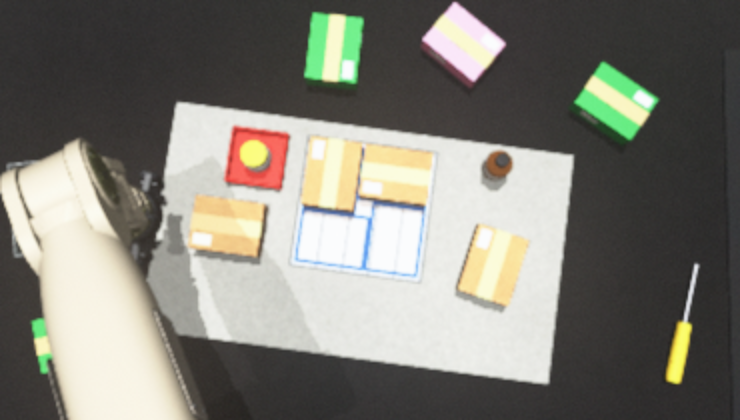

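View is clear: carton a at (228,227), carton b at (493,265), and the arm is off to the left. Its shadow breaks the colour mask, so I'll use depth for the top faces.

```bash
cat >> h.py <<'E'
def look(n='top',imd=None,**k):
    im,d=imd or read_camera(n); P=cloud(n,d)
    for c,(x,y,z,yw) in k.items():
        p0=w(x,y); m=(abs(P[...,2]-.073)<.02)&(np.hypot(P[...,0]-p0[0],P[...,1]-p0[1])<.082)
        p,f=fit(blob(m,px(n,np.r_[p0,.073])[0]),(.112,.086,0),.073,(*p0,yw+T),n); print(c,m.sum(),'slab',s(p).round(4),'yaw',round(p[2]-T,3),'res',round(f,3))
    return im,d
E
python3 - <<'E'
from h import *
im0=cv2.imread('pics/top0.png'); d0=np.load('top0.npy')
look(imd=(im0,d0),a=(-.08,.215,0,1.59),b=(-.067,-.22,0,-.18),c=(.045,.058,0,0),d=(.058,-.045,0,1.57))
print(); look(a=(-.06,.215,0,1.57),b=(-.067,-.22,0,-.18))
E
```

```text
a 962 slab [-0.0784  0.2161] yaw 1.595 res 0.039
b 957 slab [-0.0651 -0.2174] yaw -0.196 res 0.036
c 1191 slab [0.0461 0.0584] yaw -0.007 res 0.257
d 1070 slab [ 0.0577 -0.0327] yaw 1.575 res 0.175

a 956 slab [-0.0602  0.2146] yaw 1.57 res 0.039
b 961 slab [-0.0653 -0.2175] yaw -0.196 res 0.036
```

>>> {"fn": "arm_command", "kwargs": {
  "moves": [0.3, 6, -16, 0, 0, 0, 0, 0.3, 0, 0, 40, 0, 0, 0, 0.3, 0, 0, 40, 0, 0, 0, 0.3, 0, 0, 9, 0, 0, 0, 0.3, 0, 0, 0, 0, 0, 0, 0.3, 10, 0, 0, 0, 0, 0, 0.3, 14, 0, 0, 0, 0, 0, 0.3, 14, 0, 0, 0, 0, 0]
}}

```text
clock: 11.72
tcp_pos: [0.5321, 0.3057, 0.0331]
orientation: [0.002, -0.666, 0.746, -0.0]
wrist_force: [1.0, 3.9, 3.3]
finger_gap: 0.056
grip_force: 2.1
```

>>> {"fn": "arm_command", "kwargs": {
  "moves": [0.3, 14, 0, 0, 0, 0, 0, 0.3, 14, 0, 0, 0, 0, 0, 0.3, 14, 0, 0, 0, 0, 0, 0.3, 14, 0, 0, 0, 0, 0, 0.3, 14, 0, 0, 0, 0, 0, 0.3, 14, 0, 0, 0, 0, 0, 0.3, 14, 0, 0, 0, 0, 0, 0.3, 4, 0, 0, 0, 0, 0]
}}

```text
clock: 12.72
tcp_pos: [0.5188, 0.203, 0.0311]
orientation: [-0.0, -0.665, 0.747, 0.0]
wrist_force: [0.5, 4.1, 2.0]
finger_gap: 0.0557
grip_force: 1.6
```

```bash
python3 - <<'E'
from h import *
go((-.060,.117,.03),yaw=0); look(a=(-.06,.09,0,1.57))
E
```

```text
t 12.72 slab tcp [-0.0603  0.1619] z 0.0311 yaw-slab 3.1409 j6 -1.23 tilt [-0.001 -0.   ]
turn tool z -0.001
shift [44.9 -0.3  1.1]
a 1058 slab [-0.0599  0.0931] yaw 1.596 res 0.283
```

>>> {"fn": "arm_command", "kwargs": {
  "moves": [0.3, 12, 0, 0, 0, 0, 0, 0.3, 12, 0, 0, 0, 0, 0, 0.3, 10, 0, 0, 0, 0, 0, 0.3, 6, 0, 0, 0, 0, 0, 0.3, 2, 0, 0, 0, 0, 0, 0.3, 0, 0, 0, 0, 0, 0]
}}

```text
clock: 13.52
tcp_pos: [0.5144, 0.162, 0.0313]
orientation: [-0.0, -0.665, 0.747, -0.0]
wrist_force: [0.1, 0.8, 0.0]
finger_gap: 0.0556
grip_force: 0.0
```

```bash
python3 - <<'E'
from h import *
go((-.060,.117,.03),yaw=0); im,d=look(a=(-.06,.05,0,1.57)); cv2.imwrite('pics/t4.png',cv2.resize(im[200:320,230:400],None,fx=4,fy=4))
E
```

```text
t 13.53 slab tcp [-0.0599  0.1207] z 0.0313 yaw-slab 3.1416 j6 -1.3 tilt [-0.    -0.001]
turn tool z 0.0
shift [3.7 0.1 1.3]
a 1057 slab [-0.0563  0.0508] yaw 1.474 res 0.362
```

View pics/t4.png

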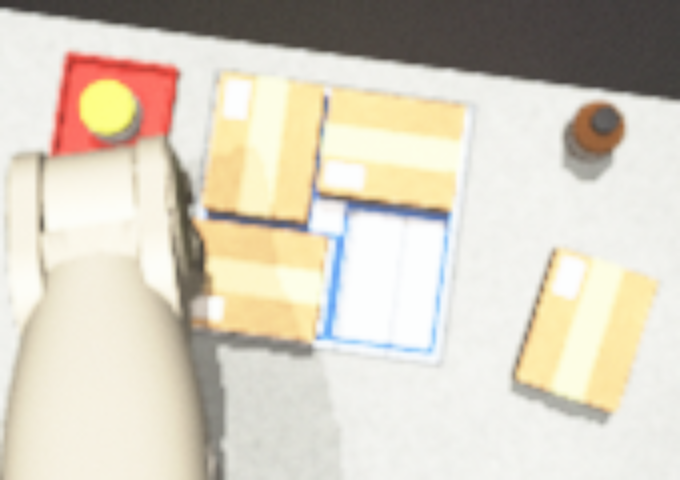

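Carton a lies square at (265,275), with a few mm still to go to the right. I'll push a little more, then retreat and measure.

>>> {"fn": "arm_command", "kwargs": {
  "moves": [0.3, 3, 0, 0, 0, 0, 0, 0.3, 3, 0, 0, 0, 0, 0, 0.3, 0, 0, 0, 0, 0, 0, 0.3, -15, 0, 0, 0, 0, 0, 0.3, -40, 0, -20, 0, 0, 0, 0.3, -50, 0, -60, 0, 0, 0, 0.3, -50, 0, -20, 0, 0, 0, 0.3, 0, 0, 0, 0, 0, 0]
}}

```text
clock: 14.58
tcp_pos: [0.5318, 0.3049, 0.1216]
orientation: [0.003, -0.667, 0.745, -0.001]
wrist_force: [-0.9, -0.2, -0.5]
finger_gap: 0.0556
grip_force: 0.0
```

```bash
cat >> h.py <<'E'
def edges(x,y,lx,ly,imd):
    """top-face edges of an axis-aligned carton near slab (x,y) from profiles of the colour picture: residual gradient search"""
    im,d=imd; g=im.astype(np.float32); out={}
    for nm,ax,sg in(('x-',0,-1),('x+',0,1),('y-',1,-1),('y+',1,1)):
        h=(lx,ly)[ax]/2; o=(ly,lx)[ax]/2*.8; e=np.arange(-.02,.02,.0005); t=np.linspace(-o,o,40)
        E,Tt=np.meshgrid(e,t); X=np.where(ax==0,x+sg*(h+E),x+Tt); Y=np.where(ax==0,y+Tt,y+sg*(h+E))
        q=np.c_[np.c_[X.ravel(),Y.ravel()]@A.T+SL,np.full(E.size,.073)]
        uv=px('top',q).astype(np.float32).reshape(*E.shape,2)
        v=cv2.remap(g,uv[...,0],uv[...,1],cv2.INTER_LINEAR)
        pr=cv2.GaussianBlur(np.median(v,0),(1,9),0); gr=np.abs(np.gradient(pr,axis=0)).sum(1)
        pk=[i for i in range(2,len(e)-2) if gr[i]==gr[i-2:i+3].max() and gr[i]>.4*gr.max()]
        out[nm]=[(round(float(sg*e[i])*1000,1),round(float(gr[i]),1)) for i in pk]
    return out
E
python3 - <<'E'
from h import *
go(yaw=0); imd=look(a=(-.058,.045,0,1.57),b=(-.067,-.22,0,-.18)); print(edges(-.058,.045,.086,.112,imd)); np.save('d5.npy',imd[1]); cv2.imwrite('t5.png',imd[0])
print(edges(.045,.058,.112,.086,imd))
E
```

```text
t 14.57 slab tcp [-0.0591  0.2647] z 0.1216 yaw-slab 3.1466 j6 -1.07 tilt [0.005 0.002]
turn tool z 0.005
a 1179 slab [-0.0604  0.0485] yaw 1.561 res 0.26
b 956 slab [-0.0652 -0.2175] yaw -0.193 res 0.034
{'x-': [(-6.5, 14.1), (-16.5, 18.4)], 'x+': [(-3.5, 27.4), (3.5, 28.8)], 'y-': [(0.5, 27.3), (-6.5, 22.4)], 'y+': [(-2.0, 8.6), (2.0, 7.8), (6.0, 9.7)]}
{'x-': [(-0.5, 29.9), (-7.5, 29.1)], 'x+': [(-4.0, 9.5), (1.5, 6.7)], 'y-': [(1.0, 17.4), (-4.5, 21.0)], 'y+': [(0.5, 8.4), (6.0, 8.2)]}
```

>>> {"fn": "arm_command", "kwargs": {
  "moves": [0.3, 10, 40, 0, 0, 0, 0, 0.3, 40, 40, 0, 0, 0, 0, 0.3, 55, 10, 0, 0, 0, 0, 0.3, 55, 0, 0, 0, 0, 0.1, 0.3, 0, 0, 0, 0, 0, 0.18, 0.3, 0, 0, 0, 0, 0, 0.18, 0.3, 0, 0, 0, 0, 0, 0.18, 0.3, 0, 0, 0, 0, 0, 0.18]
}}

```text
clock: 15.62
tcp_pos: [0.4213, 0.1508, 0.1183]
orientation: [-0.001, -0.309, 0.951, -0.0]
wrist_force: [-0.0, -0.6, 0.6]
finger_gap: 0.0554
grip_force: 0.0
```

>>> {"fn": "arm_command", "kwargs": {
  "moves": [0.3, 0, 0, 0, 0, 0, 0.18, 0.3, 0, 0, 0, 0, 0, 0.18, 0.3, 0, 0, 0, 0, 0, 0.18, 0.3, 0, 0, 0, 0, 0, 0.18, 0.3, 0, 0, 0, 0, 0, 0.031, 0.3, 0, 0, 0, 0, 0, 0]
}}

```text
clock: 16.38
tcp_pos: [0.422, 0.1514, 0.1188]
orientation: [-0.001, 0.057, 0.998, -0.0]
wrist_force: [1.2, 0.1, -0.4]
finger_gap: 0.0555
grip_force: 0.0
```

```bash
python3 - <<'E'
from h import *
go((-.15,.045,.12),(-.15,.045,.03),(-.113,.045,.03),yaw=np.pi/2)
E
```

```text
t 16.38 slab tcp [-0.1505  0.0996] z 0.1188 yaw-slab 1.5727 j6 0.28 tilt [-0.001 -0.   ]
turn tool z 0.002
shift [ -0.5 -54.6  -1.2]
shift [ 0.  0. 90.]
shift [-37.   0.   0.]
```

>>> {"fn": "arm_command", "kwargs": {
  "moves": [0.3, 0, -40, 0, 0, 0, 0, 0.3, 0, -15, 35, 0, 0, 0, 0.3, 0, 0, 40, 0, 0, 0, 0.3, 0, 0, 13, 0, 0, 0, 0.3, -12, 0, 0, 0, 0, 0, 0.3, -12, 0, 0, 0, 0, 0, 0.3, -7, 0, 0, 0, 0, 0, 0.3, -3, 0, 0, 0, 0, 0]
}}

```text
clock: 17.38
tcp_pos: [0.4504, 0.0936, 0.0318]
orientation: [-0.0, 0.057, 0.998, 0.0]
wrist_force: [-3.8, 1.9, 2.0]
finger_gap: 0.0556
grip_force: 2.0
```

>>> {"fn": "arm_command", "kwargs": {
  "moves": [0.3, -2, 0, 0, 0, 0, 0, 0.3, 0, 0, 0, 0, 0, 0]
}}

```text
clock: 17.62
tcp_pos: [0.4515, 0.0932, 0.0313]
orientation: [-0.0, 0.057, 0.998, 0.0]
wrist_force: [-3.5, 1.2, 3.4]
finger_gap: 0.0554
grip_force: 1.8
```

```bash
python3 - <<'E'
from h import *
go((-.114,.045,.03),(-.155,.045,.03),(-.155,.045,.12),(-.155,-.217,.12),(-.155,-.217,.03),yaw=np.pi/2); print(get_state()['wrist_force'])
E
```

```text
t 17.62 slab tcp [-0.1145  0.0452] z 0.0313 yaw-slab 1.5712 j6 0.14 tilt [-0.001  0.   ]
turn tool z 0.0
shift [-0.5 -0.2  1.3]
shift [41. -0.  0.]
shift [  0.   0. -90.]
shift [  -0. -262.    0.]
shift [ 0.  0. 90.]
[-3.52672633  1.19290601  3.35089557]
```

>>> {"fn": "arm_command", "kwargs": {
  "moves": [0.3, 15, 0, 0, 0, 0, 0, 0.3, 27, 0, -30, 0, 0, 0, 0.3, 0, -30, -50, 0, 0, 0, 0.3, 0, -50, -10, 0, 0, 0, 0.3, 0, -55, 0, 0, 0, 0, 0.3, 0, -55, 0, 0, 0, 0, 0.3, 0, -50, 0, 0, 0, 0, 0.3, 0, -17, 20, 0, 0, 0]
}}

```text
clock: 18.62
tcp_pos: [0.3818, -0.1607, 0.1024]
orientation: [0.002, 0.059, 0.998, -0.002]
wrist_force: [-0.7, 0.2, -0.3]
finger_gap: 0.0554
grip_force: 0.0
```

```bash
python3 - <<'E'
from h import *
go((-.155,-.212,.03),(-.113,-.212,.03),yaw=np.pi/2); imd=look(b=(-.067,-.22,0,-.18)); print(edges(-.058,.045,.086,.112,imd)); cv2.imwrite('pics/t6.png',cv2.resize(imd[0][190:330,230:420],None,fx=4,fy=4))
E
```

```text
t 18.62 slab tcp [-0.1547 -0.2151] z 0.1024 yaw-slab 1.5673 j6 -0.47 tilt [ 0.004 -0.004]
turn tool z -0.003
shift [ 0.3  3.1 72.4]
shift [-42.   0.   0.]
b 866 slab [-0.0647 -0.217 ] yaw -0.197 res 0.125
{'x-': [(-8.5, 19.2), (-14.0, 23.9)], 'x+': [(-1.5, 30.3), (3.0, 30.8)], 'y-': [(0.5, 27.4), (-6.5, 21.2)], 'y+': [(-2.0, 9.0), (3.5, 8.0), (5.5, 8.0)]}
```

View pics/t6.png

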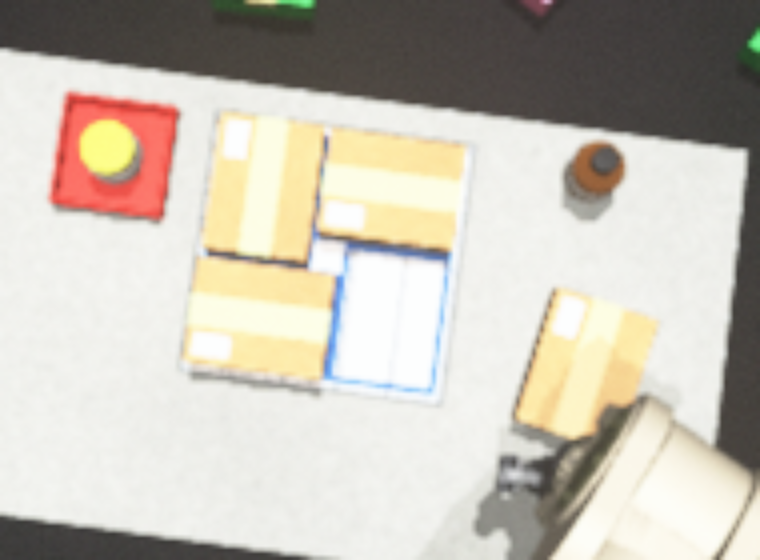

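Carton a at (260,318) now fills its outline squarely. Pushing carton b in +x.

>>> {"fn": "arm_command", "kwargs": {
  "moves": [0.3, 0, 3, 30, 0, 0, 0, 0.3, 0, 0, 40, 0, 0, 0, 0.3, -10, 0, 2, 0, 0, 0, 0.3, -9, 0, 0, 0, 0, 0, 0.3, -8, 0, 0, 0, 0, 0, 0.3, -7, 0, 0, 0, 0, 0, 0.3, -5, 0, 0, 0, 0, 0, 0.3, -3, 0, 0, 0, 0, 0]
}}

```text
clock: 19.68
tcp_pos: [0.423, -0.1597, 0.03]
orientation: [-0.0, 0.058, 0.998, -0.001]
wrist_force: [-6.6, -1.2, 5.4]
finger_gap: 0.0555
grip_force: 3.1
```

>>> {"fn": "arm_command", "kwargs": {
  "moves": [0.3, 0, 0, 0, 0, 0, 0]
}}

```text
clock: 19.8
tcp_pos: [0.4234, -0.1598, 0.03]
orientation: [0.0, 0.058, 0.998, -0.001]
wrist_force: [-4.9, -0.8, 4.7]
finger_gap: 0.0554
grip_force: 1.8
```

```bash
python3 - <<'E'
from h import *
go((-.113,-.212,.03),yaw=np.pi/2)
E
```

```text
t 19.8 slab tcp [-0.1134 -0.2094] z 0.03 yaw-slab 1.5707 j6 -0.42 tilt [ 0.    -0.001]
turn tool z -0.0
shift [-0.4 -2.6 -0. ]
```

>>> {"fn": "arm_command", "kwargs": {
  "moves": [0.3, 20, 0, 0, 0, 0, 0, 0.3, 0, 0, -40, 0, 0, 0.15, 0.3, 0, 0, -40, 0, 0, 0.18, 0.3, 0, 0, -10, 0, 0, 0.18, 0.3, 0, 0, 0, 0, 0, 0.18, 0.3, 0, 0, 0, 0, 0, 0.18, 0.3, 0, 0, 0, 0, 0, 0.18, 0.3, 0, 0, 0, 0, 0, 0.18]
}}

```text
clock: 20.8
tcp_pos: [0.4045, -0.1571, 0.1199]
orientation: [0.001, 0.625, 0.781, 0.001]
wrist_force: [-0.6, -1.0, 0.0]
finger_gap: 0.0558
grip_force: 0.0
```

>>> {"fn": "arm_command", "kwargs": {
  "moves": [0.3, 0, 0, 0, 0, 0, 0.18, 0.3, 0, 0, 0, 0, 0, 0.161, 0.3, -30, 10, 0, 0, 0, 0, 0.3, -45, 35, 0, 0, 0, 0, 0.3, -26, 40, 0, 0, 0, 0, 0.3, 0, 3, 0, 0, 0, 0]
}}

```text
clock: 21.55
tcp_pos: [0.4824, -0.2702, 0.1195]
orientation: [0.002, 0.747, 0.665, 0.001]
wrist_force: [-0.6, 0.6, 0.0]
finger_gap: 0.0553
grip_force: 0.0
```

```bash
python3 - <<'E'
from h import *
imd=look(b=(-.045,-.215,0,0)); go((-.045,-.297,.12),(-.045,-.297,.03),(-.045,-.120,.03),yaw=0);
E
```

```text
b 952 slab [-0.0434 -0.2123] yaw -0.063 res 0.035
t 21.6 slab tcp [-0.0438 -0.3108] z 0.1192 yaw-slab -0.0003 j6 1.03 tilt [ 0.002 -0.   ]
turn tool z -0.0
shift [13.8 -1.2 -0.8]
shift [ 0.  0. 90.]
shift [177.   0.   0.]
```

>>> {"fn": "arm_command", "kwargs": {
  "moves": [0.5, 10, -1, 30, 0, 0, 0, 0.5, 0, 0, 40, 0, 0, 0, 0.5, 0, 0, 20, 0, 0, 0, 0.5, 14, 0, 0, 0, 0, 0, 0.5, 12, 0, 0, 0, 0, 0, 0.5, 12, 0, 0, 0, 0, 0, 0.5, 12, 0, 0, 0, 0, 0, 0.5, 12, 0, 0, 0, 0, 0]
}}

```text
clock: 22.6
tcp_pos: [0.4876, -0.1965, 0.0308]
orientation: [0.002, 0.747, 0.665, -0.0]
wrist_force: [0.4, -4.7, 4.0]
finger_gap: 0.0638
grip_force: 2.9
```

>>> {"fn": "arm_command", "kwargs": {
  "moves": [0.5, 14, 0, 0, 0, 0, 0, 0.5, 14, 0, 0, 0, 0, 0, 0.5, 14, 0, 0, 0, 0, 0, 0.5, 14, 0, 0, 0, 0, 0, 0.5, 14, 0, 0, 0, 0, 0, 0.5, 12, 0, 0, 0, 0, 0, 0.5, 6, 0, 0, 0, 0, 0, 0.5, 0, 0, 0, 0, 0, 0]
}}

```text
clock: 23.6
tcp_pos: [0.4967, -0.1076, 0.0297]
orientation: [0.0, 0.746, 0.666, 0.001]
wrist_force: [0.5, -1.6, 0.3]
finger_gap: 0.064
grip_force: 0.5
```

```bash
python3 - <<'E'
from h import *
imd=look(b=(-.045,-.09,0,0)); go((-.045,-.120,.03),yaw=0);print(get_state()['wrist_force'])
E
```

```text
b 771 slab [-0.0351 -0.0743] yaw -0.246 res 0.422
t 23.65 slab tcp [-0.047  -0.1492] z 0.0294 yaw-slab 0.0007 j6 1.31 tilt [0.    0.001]
turn tool z 0.001
shift [29.2  2.  -0.6]
[-0.02926965 -0.34541396  0.15863901]
```

>>> {"fn": "arm_command", "kwargs": {
  "moves": [0.5, -15, 0, 0, 0, 0, 0, 0.5, -30, 0, -30, 0, 0, 0, 0.5, -50, 0, -50, 0, 0, 0, 0.5, -50, 0, 0, 0, 0, 0, 0.5, 0, 0, 0, 0, 0, 0]
}}

```text
clock: 24.28
tcp_pos: [0.48, -0.2506, 0.1038]
orientation: [0.001, 0.748, 0.663, 0.0]
wrist_force: [0.8, 0.1, 0.1]
finger_gap: 0.0642
grip_force: 0.0
```

```bash
python3 - <<'E'
from h import *
imd=look(b=(-.045,-.093,0,0)); print(edges(-.045,-.0942,.112,.086,imd)); go(yaw=0); cv2.imwrite('pics/t7.png',cv2.resize(imd[0][190:330,230:420],None,fx=4,fy=4))
E
```

```text
b 1037 slab [-0.0446 -0.0942] yaw 0.001 res 0.142
{'x-': [(-8.0, 19.2), (-13.5, 24.2)], 'x+': [(0.0, 26.2), (3.5, 18.7)], 'y-': [(-2.5, 7.3)], 'y+': [(-2.5, 11.1)]}
t 24.32 slab tcp [-0.0476 -0.291 ] z 0.103 yaw-slab -0.0038 j6 1.06 tilt [-0.     0.001]
turn tool z -0.004
```

View pics/t7.png

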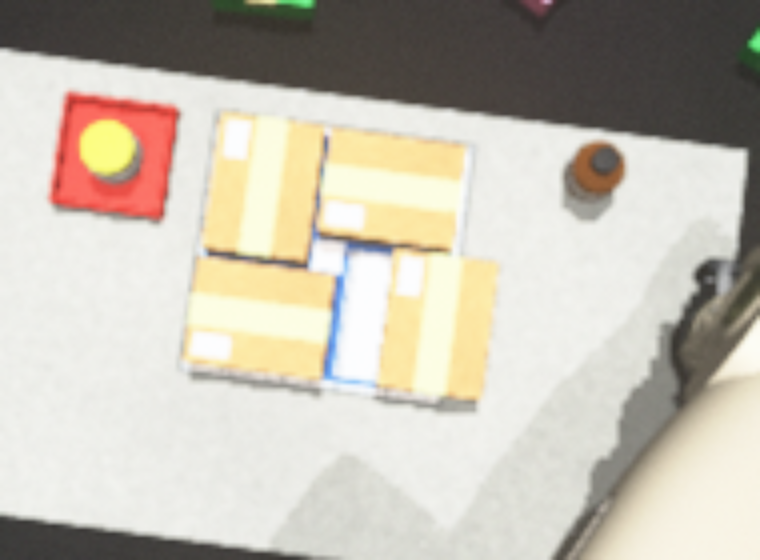

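Carton b at (440,325) is square and in line with its outline, about 36 mm short. Final push.

>>> {"fn": "arm_command", "kwargs": {
  "moves": [0.5, 50, 2, 35, 0, 0, 0, 0.5, 40, 0, 38, 0, 0, 0, 0.5, 25, 0, 0, 0, 0, 0, 0.5, 15, 0, 0, 0, 0, 0, 0.5, 12, 0, 0, 0, 0, 0, 0.5, 12, 0, 0, 0, 0, 0, 0.5, 10, 0, 0, 0, 0, 0, 0.5, 6, 0, 0, 0, 0, 0]
}}

```text
clock: 25.32
tcp_pos: [0.5022, -0.078, 0.0308]
orientation: [0.001, 0.747, 0.665, -0.0]
wrist_force: [-0.5, -2.8, 0.2]
finger_gap: 0.0639
grip_force: 1.7
```

>>> {"fn": "arm_command", "kwargs": {
  "moves": [0.5, 3, 0, 0, 0, 0, 0, 0.5, 2, 0, 0, 0, 0, 0, 0.5, 0, 0, 0, 0, 0, 0]
}}

```text
clock: 25.7
tcp_pos: [0.5028, -0.0731, 0.0308]
orientation: [0.0, 0.747, 0.665, 0.0]
wrist_force: [-0.3, -3.2, 1.3]
finger_gap: 0.0641
grip_force: 1.6
```

```bash
python3 - <<'E'
from h import *
go((-.045,-.114,.03),yaw=0);print(get_state()['wrist_force'])
E
```

```text
t 25.7 slab tcp [-0.0445 -0.1142] z 0.0308 yaw-slab -0.0003 j6 1.38 tilt [ 0.001 -0.   ]
turn tool z -0.0
shift [ 0.2 -0.5  0.8]
[-0.25640289 -3.23856896  1.28785415]
```

>>> {"fn": "arm_command", "kwargs": {
  "moves": [0.5, -15, 0, 0, 0, 0, 0, 0.5, -30, 0, -30, 0, 0, 0, 0.5, -50, 0, -50, 0, 0, 0, 0.5, -55, 0, 0, 0, 0, 0, 0.5, -20, 0, 0, 0, 0, 0, 0.5, 0, 0, 0, 0, 0, 0]
}}

```text
clock: 26.45
tcp_pos: [0.4827, -0.2371, 0.1039]
orientation: [-0.001, 0.748, 0.664, 0.0]
wrist_force: [-0.7, 0.8, -0.2]
finger_gap: 0.0638
grip_force: 0.0
```

```bash
python3 - <<'E'
from h import *
imd=read_camera('top')
for n,a in dict(A=(-.058,.045,.086,.112),B=(-.045,-.058,.112,.086),C=(.045,.058,.112,.086),D=(.058,-.045,.086,.112)).items(): print(n,edges(*a,imd))
vis=imd[0].copy()
for x,y,lx,ly in((-.058,.045,.086,.112),(-.045,-.058,.112,.086),(.045,.058,.112,.086),(.058,-.045,.086,.112)):
    q=np.array([[x+i*lx/2,y+j*ly/2] for i,j in((-1,-1),(-1,1),(1,1),(1,-1))])@A.T+SL
    vis=cv2.resize(vis,None,fx=1,fy=1); cv2.polylines(vis,[np.round(px('top',np.c_[q,np.full(4,.073)])*16).astype(int)],True,(0,0,255),1,shift=4)
cv2.imwrite('pics/t8.png',cv2.resize(np.hstack([imd[0][200:300,250:360],vis[200:300,250:360]]),None,fx=3.6,fy=3.6)); go(yaw=0)
E
```

```text
A {'x-': [(-8.5, 19.1), (-14.0, 23.9)], 'x+': [(-1.5, 30.4), (3.5, 30.6)], 'y-': [(0.5, 27.7), (-7.0, 25.3)], 'y+': [(-2.0, 9.7), (3.5, 8.1), (5.5, 8.7)]}
B {'x-': [(-8.5, 21.7), (-13.0, 25.2)], 'x+': [(-1.0, 21.4), (4.0, 21.1)], 'y-': [(-3.5, 8.9), (-8.0, 9.2)], 'y+': [(-3.0, 25.1), (4.5, 28.7)]}
C {'x-': [(-1.0, 31.6), (-5.5, 30.6)], 'x+': [(-4.0, 9.3), (1.5, 6.3)], 'y-': [(1.0, 16.9), (-4.0, 20.9)], 'y+': [(0.5, 7.7), (6.0, 7.6)]}
D {'x-': [(-0.0, 23.2), (-5.0, 28.0)], 'x+': [(1.0, 8.5), (3.0, 7.9)], 'y-': [(1.0, 10.9), (-4.5, 7.4), (-9.5, 5.3)], 'y+': [(0.0, 20.6), (5.0, 16.8)]}
t 26.5 slab tcp [-0.0458 -0.2781] z 0.1038 yaw-slab -0.0013 j6 1.08 tilt [-0.001  0.002]
turn tool z -0.001
```

View pics/t8.png

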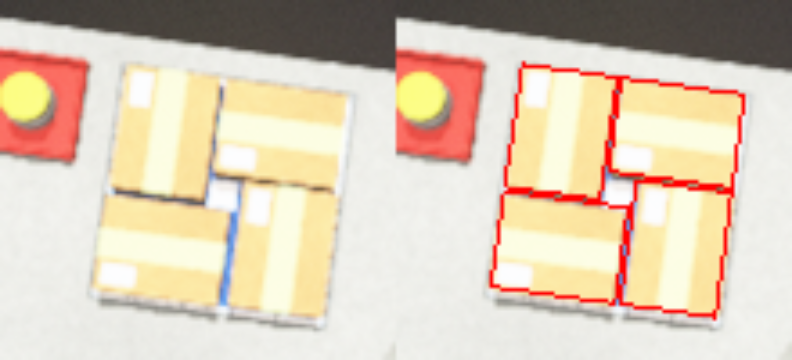

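The picture shows all four cartons within their targets. Carton b is about 3.5 mm too far right, so I'll nudge it.

>>> {"fn": "arm_command", "kwargs": {
  "moves": [0.5, 55, 0, 35, 0, 0, 0, 0.5, 50, 0, 38, 0, 0, 0, 0.5, 40, 0, 0, 0, 0, 0, 0.5, 12, 0, 0, 0, 0, 0, 0.5, 6, 0, 0, 0, 0, 0, 0.5, 4, 0, 0, 0, 0, 0, 0.5, 0, 0, 0, 0, 0, 0]
}}

```text
clock: 27.38
tcp_pos: [0.5028, -0.0733, 0.0336]
orientation: [0.0, 0.747, 0.665, 0.0]
wrist_force: [-1.2, 0.6, 0.3]
finger_gap: 0.0645
grip_force: 0.0
```

>>> {"fn": "arm_command", "kwargs": {
  "moves": [0.5, -15, 0, 0, 0, 0, 0, 0.5, -30, 0, -30, 0, 0, 0, 0.5, -50, 0, -50, 0, 0, 0, 0.5, -55, 0, 0, 0, 0, 0, 0.5, -20, 0, 0, 0, 0, 0, 0.5, 0, 0, 0, 0, 0, 0, 0.5, 0, 0, 0, 0, 0, 0]
}}

```text
clock: 28.25
tcp_pos: [0.4829, -0.235, 0.1068]
orientation: [-0.001, 0.747, 0.665, 0.0]
wrist_force: [0.3, -0.5, 0.7]
finger_gap: 0.0642
grip_force: 0.0
```

```bash
python3 - <<'E'
from h import *
imd=read_camera('top')
for n,a in dict(A=(-.058,.045,.086,.112),B=(-.045,-.058,.112,.086),C=(.045,.058,.112,.086),D=(.058,-.045,.086,.112)).items(): print(n,edges(*a,imd))
cv2.imwrite('pics/t9.png',cv2.resize(imd[0][190:330,230:420],None,fx=4,fy=4))
E
```

```text
A {'x-': [(-8.5, 19.0), (-14.0, 23.6)], 'x+': [(-1.5, 30.0), (3.0, 30.4)], 'y-': [(0.5, 28.0), (-6.5, 24.8)], 'y+': [(-2.0, 9.7), (3.5, 8.5), (5.5, 8.6)]}
B {'x-': [(-8.5, 21.7), (-13.0, 25.3)], 'x+': [(-1.0, 21.5), (4.0, 21.1)], 'y-': [(-3.0, 8.3), (-8.0, 7.6)], 'y+': [(-2.5, 24.4), (4.5, 28.6)]}
C {'x-': [(-1.0, 31.4), (-5.5, 30.4)], 'x+': [(-4.0, 9.1), (1.5, 6.2)], 'y-': [(1.0, 17.0), (-4.0, 20.5)], 'y+': [(0.5, 7.6), (6.0, 7.4)]}
D {'x-': [(-0.0, 23.2), (-5.0, 28.9)], 'x+': [(0.5, 8.6), (3.0, 8.0)], 'y-': [(1.0, 10.8), (-5.0, 7.6), (-9.5, 5.7)], 'y+': [(0.0, 20.3), (5.0, 16.9)]}
```

View pics/t9.png

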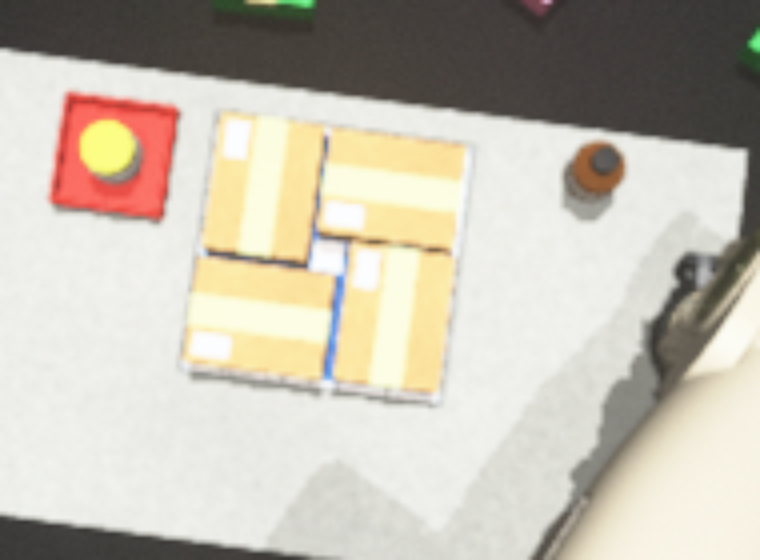

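The pinwheel is complete. Carton b at (395,320) is about 3 mm off centre and well within tolerance, and the pot stands in the tray at (110,150).

```bash
python3 -c "
from workcell import *
print(hand_in())"
```

```text
the job is handed in; nothing more can be done
None
```

The job is handed in, with no verdict returned: the last pictures show the pot upright in the red tray and all four cartons flat in the pinwheel, a about 1 mm and b about 3 mm off centre by my measurements; I did not remeasure the oil bottle, screwdriver or bin.

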